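Load the measuring cell into the bench photometer

TASK

Take the wide glass cell with the flat white tab out of the rack and push it straight down into the photometer's well, past the sprung side ball, until it clicks in and stands fully home; ease it in by feel, for the glass chips if it is forced. Then set the loose black light cover gently over the well so that it rests flat on the block, and leave the other cells and glassware standing as they are.

Things in the scene. Friction and masses are not known exactly. Their poses are not given: they have to be found in the camera images.
- photometer: Bench photometer, fixed: lamp with black fins (-y end), black cell block (middle), white spectrometer (+y end), on a plate 100 x 372 mm; nothing higher than 59.5 mm. Origin: table level, under the middle of the well; x across, y along the light path, z up. Block 64 x 64 mm with a flat ledge at z = 54.5 mm; on it a boss 44 x 44 mm, 5 mm high, with the well's mouth.
- well_mouth (a point): Middle of the mouth of the white-lined well, 59.5 mm above the table, axes as the photometer's. The mouth is 19.8 (x) by 27.8 mm (y) with a 2 mm chamfer; from 16 to 21 mm below the mouth a funnel narrows the well to 13.75 by 23.75 mm.
- well_floor (a point): Middle of the well's flat floor, 47.5 mm below the mouth, 12 mm above the table, axes as the photometer's.
- ball (a joint): Sprung ball-nosed steel pin, nose 3.4 mm across, in the well's +x wall (brass barrel outside), 12.2 mm below the mouth. In m, noisy. 0: fully out, its tip 6.75 mm from the well's middle, in the way of the cell's collar but clear of the glass. It is pushed back by up to 0.002 m as the collar passes and springs out to nearly 0 over the collar: the click.
- cell: The wide cell, about 40 g, 60 mm tall, upright in a rack pocket: clear glass 12.5 (x) by 22.5 mm (y), foot tapered 2 mm a side, white cap. Origin: centre of its underside, z up. It fits the well either way round, its y along the photometer's y. Home, its underside is on the well's floor. Over 60 N between cell and photometer chips it; the ball's pinch is half of that, so push with under 30 N.
- cell_collar (a point): Middle of the cap's collar, 34 mm above the underside: 18.5 (x) by 26.5 mm (y), bevelled below and above. It meets the ball 4 to 5 mm above home; the push needed grows to 10 to 25 N about 2 mm above home, then it drops sharply as the cell snaps down, and the floor stops it. A push just to the measured home height often stops short of the click.
- cell_tab (a point): Middle of the flat white finger tab on the cell, 54 mm above its underside: 10 (x) by 18 mm (y), from 36 to 60 mm above the underside. Home, its top 12.5 mm stand out of the mouth: grip it across x by its top 9 to 11 mm, so that the fingertips stay clear of the block.
- cover: Loose black light cover, about 90 g: square cap 56 x 56 mm, 26 mm high, open below (inside 50 x 50 mm, 23 mm deep), knob on top. Origin: centre of its lower rim, z up. Stands rim down on the table before the photometer. Placed (any quarter turn) it goes round the boss and rests on the ledge, rim 54.5 mm above the table. Lower it; landing with over 100 N counts as dropped.
- cover_knob (a point): Middle of the cover's round knob, 35 mm above the cover's rim: 16 mm across, from 26 to 44 mm above the rim.
- rack: White cell rack, fixed, 46 (x) by 186 (y) mm, 24 mm high, one row of four pockets 14.5 by 24.5 mm at y = -67.5, -22.5, 22.5, 67.5 mm, floors at z = 6 mm. Origin: centre of its underside. Three pockets hold a cell, in any order; the pocket at y = +67.5 is empty.
- cell_a: Bystander in the rack: small square cell, 12.5 x 12.5 mm, 57 mm tall, round white stopper 11 mm across. Origin: centre of its underside. Leave it.
- cell_b: Bystander in the rack: a second small square cell, the same as cell_a. Leave it.
- beaker: Bystander: glass beaker, 66 mm across, 85 mm high. Origin: centre of its underside.
- reagent: Bystander: amber bottle with black cap, 60 mm across, 135 mm high. Origin: centre of its underside.
- flask: Bystander: volumetric flask with a long neck, 74 mm across, 180 mm high. Origin: centre of its underside.

How it is judged (in metres and radians):
On the way:
1. the cell stands fully home in the well, and the ball has sprung back out over its collar (z of cell in the frame of photometer below 0.0132 m and x of cell in the frame of photometer between -0.002 and 0.002 m and y of cell in the frame of photometer between -0.002 and 0.002 m and angle between cell's own z axis and vertical below 0.06 rad and value of joint ball below 0.0007 m), for 0.2 s.
At the end, for the whole second after the job is handed in: The cell is home in the well (underside within 1.2 mm of the well's floor and 2 mm of its middle, upright within 0.06 rad, ball back out to under 0.7 mm), and the cover rests flat and level on the block's ledge, within 4 mm of the middle, both still (all of step 1 and z of cover in the frame of photometer between 0.0525 and 0.0565 m and x of cover in the frame of photometer between -0.004 and 0.004 m and y of cover in the frame of photometer between -0.004 and 0.004 m and angle between cover's own z axis and vertical below 0.05 rad and linear speed of each of cover, cell below 0.01 m/s); the robot touches nothing.
It fails at once if the cell is forced: it and the photometer press on each other with over 60 N (contact force between cell and photometer above 60 N).
It fails at once if the cell is tipped over (beyond 0.6 rad) (angle between cell's own z axis and vertical above 0.6 rad).
It fails at once if the cover is dropped or banged onto the photometer (over 100 N) (contact force between cover and photometer above 100 N).
It fails at once if another cell in the rack is pulled out, shifted by over 15 mm or tipped (distance of any of cell_a, cell_b from where it was at the start of the episode above 0.015 m or angle between any of cell_a, cell_b's own z axis and vertical above 0.4 rad).
It fails at once if the beaker, the reagent bottle or the flask is shifted by over 20 mm (distance of any of beaker, reagent, flask from where it was at the start of the episode above 0.02 m).
It also fails if it takes over 61 s, if anything falls off the work surface, if the arm or the gripper's body presses on something with over 40 N, if the wrist force passes 120 N, or if a joint passes its speed limit or range.

ROBOT

A 6-joint arm with a two-finger parallel gripper is mounted at the origin on the work surface. World frame = base frame: x ahead of the robot, y to its left, z up, the work surface at z = 0. Lengths are in m, angles in degrees, forces in N, time in s.
With the tool pointing down it reaches from about 0.25 to 0.725 m from the base axis. Payload 9.7 kg.
Tool frame: the origin (TCP) lies at the very end of the fingers, on their centre line; the grasp point (between the pads) lies 19 mm behind it; z points along the fingers, y is the direction in which the jaws open and shut (so a half turn about z gives the same grasp; the last joint's range is limited). The gripper opens to 85 mm and grips with 20 to 120 N. Pads are 22 mm wide; open, the fingers measure 114 mm over their backs; the gripper's body (76 mm by 85 mm) begins 54 mm behind the grasp point. The pads swing forward as they close: fully open they stand 13 mm farther back than shut.
Start: joints at [73.969, 4.979, 10.078, 95.1, 0, 90], TCP at [0.152, 0.529, 0.231] pointing down, gripper open.
Joint ranges: [-179.16, 179.16], [-48.56, 103.87], [-65.8, 70.77], [-126.05, 130.52], [-82.76, 87.17], [-180, 180]. Speed limits (degrees/s): [127.2, 127.2, 147.25, 180, 180, 180].

INTERFACE

Orientations are given as [roll, pitch, yaw] about the fixed x, y, z axes, in that order (R = Rz(yaw) Ry(pitch) Rx(roll)).
In Python, from workcell import bot gives the robot as it stands. The module is installed in compiled form; this text tells all that it offers.
- The arm moves only by the tool arm_command, never from a script. Its argument "increments" is a list of rows, each a list of 7 numbers: the gripper command: -1 is fully open, 1 is shut, values between are in proportion, then the shift along the tool's x, y, z in cm, then the turn, a rotation vector about the tool's x, y, z in degrees. In form: [[gripper, x, y, z, rx, ry, rz], ...]. A call has 1 to 10 rows; each row shifts and turns the commanded pose from where the row before left it, along the tool's axes as they then stand; what a row does not reach is not made up. A row lasts 1/8 s, in which the tool goes at most 62.5 mm and 10.7 degrees, less where a joint would pass 70% of its speed; a pose out of reach is approached as far as the arm can. A call is refused whole if a number of a shift passes 6.25 or a number of a turn 10.7, either way. A call with a gripper value outside its range is refused whole. The fingers move at their own pace and stop on an object; "grip_force" is the grip in N (left out, the last holds). Time passes only in rows, so rows that do not move let the fingers close. It gives the time, the measured TCP pose, the force and the opening at its end, in the units of the state.
- bot.get_obs(): the state, without advancing time (a new reading comes with each control period).
- bot.camera(name): name is "scene" or "top" or "wrist"; returns a dict with "color" (400x640x3 uint8, red, green, blue), "fx", "fy", "cx", "cy" (pixels), "origin" and "attitude" of the camera in the world. Camera axes: x right, y up, looking along -z (the intrinsics and any distortion apply to the point x, -y, -z); pixel columns grow to the right and rows downward; lengths in m; the calibration is good to about 2 mm. A picture is of the moment at which its call begins. There is no depth.
- bot.job_done(): hands the job in, once; it reports no verdict.
The state is a dict: "time": time; "q": joint angles; "qd": joint speeds; "joint_efforts": joint torques, N m; "ee_pos": TCP position; "tcp_rot": TCP orientation; "wrist_force": force on the tool from outside, world axes, zero at the start; "torque": the same for the moment, N m; "opening": finger opening in m.
Only numpy, scipy, OpenCV 4.12 (cv2) and the standard library are available. Lean on these libraries where they do the work, as an engineer would, in place of code of your own. Each camera call takes 0.05 s, during which the arm holds its last target. There are 200 camera calls.

## Working session

There is one attempt and no reset: what is moved stays moved. The work goes in short steps, Python scripts to look and compute and a tool call to move; the robot and the scene stay as the last step left them, time stands still between calls to the robot, and variables do not carry over. Pictures are saved under pics/ and viewed, about 8 in all and at most 12, crops included, and the job is handed in when it is done.

Besides the shell and the picture viewer there is one more tool, called after ">>>" as name(argument=value, ...), one argument or row to a line, values as JSON. arm_command: Moves the arm, as the interface text tells. Its arguments: {"type":"object","properties":{"increments":{"type":"array"},"grip_force":{"type":"number"}},"required":["increments"]}

```bash
mkdir -p pics
cat > h.py <<'E'
from workcell import bot
import numpy as np, cv2
from scipy.spatial.transform import Rotation as R
def snap(n,f):
    c=bot.camera(n); cv2.imwrite(f,c["color"][:,:,::-1]); 
    np.save(f+'.npy',{k:v for k,v in c.items() if k!='color'},allow_pickle=True); return c
def load(f): return np.load(f+'.npy',allow_pickle=True).item()
E
python3 - <<'E'
from h import *
for n in ["scene","top","wrist"]:
    c=snap(n,f"pics/{n}0.png"); print(n,{k:v for k,v in c.items() if k!='color'})
print(bot.get_obs())
E
```

```text
scene {'fx': 448.6894943417288, 'fy': 448.6894943417288, 'cx': 321.05979694721503, 'cy': 193.2276971208176, 'origin': array([1.07536557, 0.41238387, 0.93564971]), 'attitude': array([ 38.11892123,   0.92431967, 132.43642396])}
top {'fx': 376.12697351708556, 'fy': 376.12697351708556, 'cx': 320.63360892740104, 'cy': 200.77747605860404, 'origin': array([ 0.43180513, -0.07447906,  1.14422891]), 'attitude': array([  8.57527834,   0.3171507 , -89.27630075])}
wrist {'fx': 355.7625757675808, 'fy': 355.7625757675808, 'cx': 321.5885583316494, 'cy': 198.8108144953608, 'origin': array([0.07055985, 0.55199092, 0.37368328]), 'attitude': array([-1.90139840e+01,  4.88076555e-02,  7.38734982e+01])}
{'time': 0.15, 'q': array([7.39679533e+01, 5.00367423e+00, 1.00433493e+01, 9.51007647e+01,
       6.87503727e-04, 8.99993380e+01]), 'qd': array([ 0.02556016, -0.05336624,  0.03447755, -0.03950295, -0.04002753,
        0.07427083]), 'joint_efforts': array([-1.73216135e-04, -5.20763004e+01,  4.65044045e+01,  1.40046794e-02,
       -3.81335360e-05,  8.23806857e-06]), 'ee_pos': array([0.15183947, 0.52842392, 0.230734  ]), 'tcp_rot': array([-1.79938910e+02, -6.88209135e-04,  1.63968615e+02]), 'wrist_force': array([-0.92457596, -0.48181459,  0.55263494]), 'torque': array([-0.01603652,  0.03509181,  0.00019982]), 'opening': 0.0853616322224792}
```

View pics/top0.png

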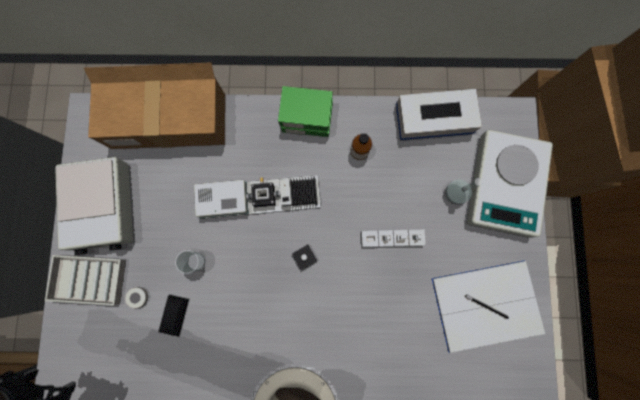

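View pics/scene0.png

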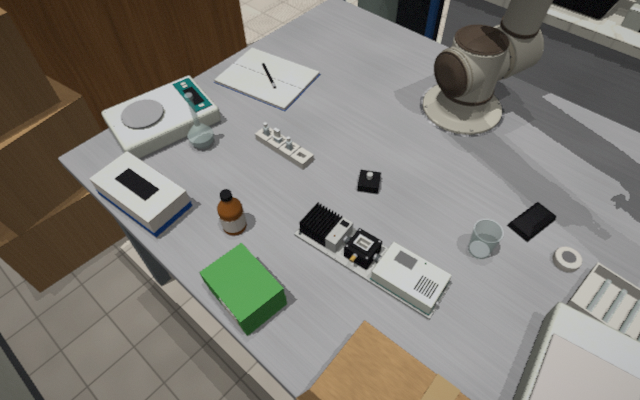

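The top view shows the photometer along the image's horizontal, with the well near (263,194), the cover near (304,257) and the rack near (393,239). Next I enlarge crops from both cameras.

```bash
python3 - <<'E'
from h import *
def crop(f,u0,v0,w,h,s): 
    return cv2.resize(cv2.imread(f)[v0:v0+h,u0:u0+w],None,fx=s,fy=s,interpolation=cv2.INTER_CUBIC)
a=crop("pics/top0.png",190,170,135,55,5.9); a=cv2.resize(a,(800,326))
b=crop("pics/top0.png",285,225,145,50,5.5); b=cv2.resize(b,(798,275)); b=cv2.copyMakeBorder(b,0,0,0,2,0)
cv2.imwrite("pics/c1.png",np.vstack([a,b])[:600])
a=crop("pics/scene0.png",245,115,160,110,5); 
b=crop("pics/scene0.png",295,195,160,120,5)
cv2.imwrite("pics/c2.png",a)
def proj(c,p):
    q=R.from_euler('xyz',c['attitude'],degrees=True).inv().apply(np.array(p)-c['origin']); return c['cx']+c['fx']*q[0]/-q[2], c['cy']-c['fy']*q[1]/-q[2]
def ray(f,u,v,z):
    c=load(f); d=R.from_euler('xyz',c['attitude'],degrees=True).apply([(u-c['cx'])/c['fx'],-(v-c['cy'])/c['fy'],-1]); o=c['origin']; return (o+d*(z-o[2])/d[2]).round(4)
print(proj(load("pics/top0.png"),[0,0,0]),proj(load("pics/scene0.png"),[0,0,0]))
print(ray("pics/top0.png",263,194,.0595),ray("pics/scene0.png",364,241,.0595),ray("pics/top0.png",393,239,.024),ray("pics/top0.png",304,257,.044),ray("pics/scene0.png",369,176,.044))
E
cat >> h.py <<'E'
def ray(f,u,v,z):
    c=load(f); d=R.from_euler('xyz',c['attitude'],degrees=True).apply([(u-c['cx'])/c['fx'],-(v-c['cy'])/c['fy'],-1]); o=c['origin']; return (o+d*(z-o[2])/d[2])
def proj(f,p):
    c=load(f); q=R.from_euler('xyz',c['attitude'],degrees=True).inv().apply(np.array(p)-c['origin']); return c['cx']+c['fx']*q[...,0]/-q[...,2], c['cy']-c['fy']*q[...,1]/-q[...,2]
E
```

```text
(np.float64(294.7066945482767), np.float64(410.99496302390855)) (np.float64(461.6637329353546), np.float64(106.2175696308135))
[0.6134 0.1025 0.0595] [0.6146 0.105  0.0595] [ 0.4886 -0.282   0.024 ] [ 0.4325 -0.0202  0.044 ] [ 0.4438 -0.0158  0.044 ]
```

View pics/c1.png

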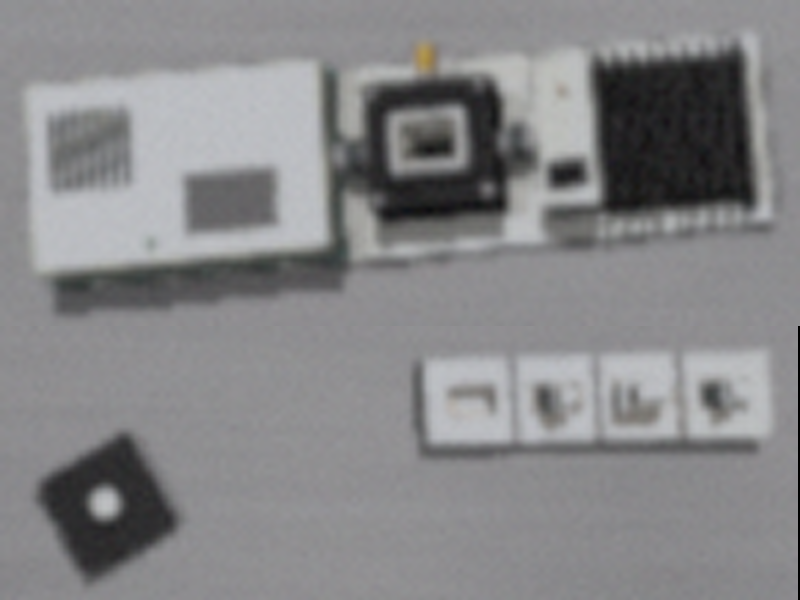

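Crop readings, in crop pixels:
- Empty pocket: left, +y, at about (470,400).
- Wide cell: third pocket, at about (637,398).
- Well mouth: (430,143).
- Cover knob: (105,502).

I compute positions and yaws from these.

```bash
python3 - <<'E'
from h import *
f="pics/top0.png"
A=lambda u,v:(190+u*135/800,170+v*55/326)
B=lambda u,v:(285+u*145/798,225+(v-326)*50/275)
def yaw(p,q): d=p-q; return np.degrees(np.arctan2(-d[0],d[1]))
print("rack corners",[ray(f,*B(*p),.024)[:2].round(4) for p in [(425,357),(768,348),(770,440),(427,445)]])
r=[ray(f,*B(*p),.024) for p in [(425,357),(768,348),(770,440),(427,445)]]
print("rack c",np.mean(r,0),"yaw",yaw(r[0],r[1]),yaw(r[3],r[2]))
print("cell tab top",ray(f,*B(640,400),.066))
print("well",ray(f,*A(430,143),.0595))
p=[ray(f,*A(*q),.0) for q in [(355,265),(770,222)]]; print("phot yaw",yaw(*p))
p=[ray(f,*A(*q),.0595) for q in [(25,85),(325,62)]]; print("phot yaw",yaw(*p))
c=[ray(f,*B(*q),.026) for q in [(38,493),(128,433),(180,520),(90,582)]]; print("cover c",np.mean(c,0), "yaws",[yaw(c[i],c[(i+1)%4]) for i in range(4)])
print("knob",ray(f,*B(105,502),.044))
E
cat >> h.py <<'E'
def plan(tx,ty,tz,yaw,n,nr=None,g=-1):
    """rows from the current pose to the tool-down target pose; turn over the first nr rows"""
    o=bot.get_obs(); p=np.array(o['ee_pos']); y0=o['tcp_rot'][2]
    R0=R.from_euler('xyz',o['tcp_rot'],degrees=True); d=(np.array([tx,ty,tz])-p)/n
    dy=(yaw-y0+180)%360-180; nr=nr or n; out=[]
    for i in range(n):
        yy=y0+dy*min(i,nr)/nr
        s=R.from_euler('xyz',[180,0,yy],degrees=True).inv().apply(d)*100
        out.append([g]+[round(float(v),2) for v in s]+[0,0,round(-dy/nr,2) if i<nr else 0])
    print("dyaw",round(dy,1))
    for i in range(0,n,10): print(out[i:i+10])
E
python3 -c "
from h import *
plan(.489,-.29,.22,90,18,12)"
```

```text
rack corners [array([ 0.5123, -0.191 ]), array([ 0.5194, -0.3762]), array([ 0.47  , -0.3759]), array([ 0.465 , -0.1919])]
rack c [ 0.49168031 -0.28374464  0.024     ] yaw 2.2045773758128013 1.544877167715891
cell tab top [ 0.4883402  -0.29790059  0.066     ]
well [0.61297249 0.10380035 0.0595    ]
phot yaw 6.646845822251967
phot yaw 5.132655724899077
cover c [ 0.43004415 -0.02177661  0.026     ] yaws [np.float64(34.34208222933552), np.float64(-58.06263913061509), np.float64(-145.00530320567427), np.float64(121.75693444547693)]
knob [ 0.43254039 -0.02046941  0.044     ]
dyaw -74.0
[[-1, -3.06, -3.85, 0.06, 0, 0, np.float64(6.16)], [-1, -3.45, -3.5, 0.06, 0, 0, np.float64(6.16)], [-1, -3.81, -3.11, 0.06, 0, 0, np.float64(6.16)], [-1, -4.12, -2.68, 0.06, 0, 0, np.float64(6.16)], [-1, -4.38, -2.23, 0.06, 0, 0, np.float64(6.16)], [-1, -4.6, -1.74, 0.06, 0, 0, np.float64(6.16)], [-1, -4.76, -1.24, 0.06, 0, 0, np.float64(6.16)], [-1, -4.86, -0.72, 0.06, 0, 0, np.float64(6.16)], [-1, -4.91, -0.19, 0.06, 0, 0, np.float64(6.16)], [-1, -4.91, 0.33, 0.06, 0, 0, np.float64(6.16)]]
[[-1, -4.84, 0.86, 0.06, 0, 0, np.float64(6.16)], [-1, -4.72, 1.37, 0.06, 0, 0, np.float64(6.16)], [-1, -4.55, 1.87, 0.06, 0, 0, 0], [-1, -4.55, 1.87, 0.06, 0, 0, 0], [-1, -4.55, 1.87, 0.06, 0, 0, 0], [-1, -4.55, 1.87, 0.06, 0, 0, 0], [-1, -4.55, 1.87, 0.06, 0, 0, 0], [-1, -4.55, 1.87, 0.06, 0, 0, 0]]
```

>>> arm_command(
  increments=[
    [-1,-3.06,-3.85,0.06,0,0,6.16],
    [-1,-3.45,-3.5,0.06,0,0,6.16],
    [-1,-3.81,-3.11,0.06,0,0,6.16],
    [-1,-4.12,-2.68,0.06,0,0,6.16],
    [-1,-4.38,-2.23,0.06,0,0,6.16],
    [-1,-4.6,-1.74,0.06,0,0,6.16],
    [-1,-4.76,-1.24,0.06,0,0,6.16],
    [-1,-4.86,-0.72,0.06,0,0,6.16],
    [-1,-4.91,-0.19,0.06,0,0,6.16],
    [-1,-4.91,0.33,0.06,0,0,6.16],
  ],
)

```text
time: 1.4
ee_pos: [0.3397, 0.0726, 0.2253]
tcp_rot: [180.0, -0.0, 102.2]
wrist_force: [0.6, 0.8, 0.2]
opening: 0.0855
```

>>> arm_command(
  increments=[
    [-1,-4.84,0.86,0.06,0,0,6.16],
    [-1,-4.72,1.37,0.06,0,0,6.16],
    [-1,-4.55,1.87,0.06,0,0,0],
    [-1,-4.55,1.87,0.06,0,0,0],
    [-1,-4.55,1.87,0.06,0,0,0],
    [-1,-4.55,1.87,0.06,0,0,0],
    [-1,-4.55,1.87,0.06,0,0,0],
    [-1,-4.55,1.87,0.06,0,0,0],
    [-1,0,0,0,0,0,0],
  ],
)

```text
time: 2.52
ee_pos: [0.4896, -0.2921, 0.2184]
tcp_rot: [-179.9, -0.1, 89.9]
wrist_force: [0.0, 0.7, -1.0]
opening: 0.0854
```

Run:
```python
from h import *
o=bot.get_obs(); print({k:np.round(o[k],4) for k in ['time','ee_pos','tcp_rot','wrist_force','q']})
c=snap("wrist","pics/w1.png"); print(c['origin'],c['attitude'])
cv2.imwrite("pics/w1v.png",cv2.resize(cv2.imread("pics/w1.png"),(800,500),interpolation=cv2.INTER_CUBIC))
```

```text
{'time': np.float64(2.525), 'ee_pos': array([ 0.4896, -0.2921,  0.2184]), 'tcp_rot': array([-1.798578e+02, -6.790000e-02,  8.989710e+01]), 'wrist_force': array([ 0.034 ,  0.7368, -1.039 ]), 'q': array([-3.08116e+01,  7.67690e+00,  1.15819e+01,  9.40620e+01,
       -1.43000e-02,  5.92912e+01])}
[ 0.48956447 -0.20797589  0.36150742] [-18.93076326   0.14069625  -0.19732462]
```

View pics/w1v.png

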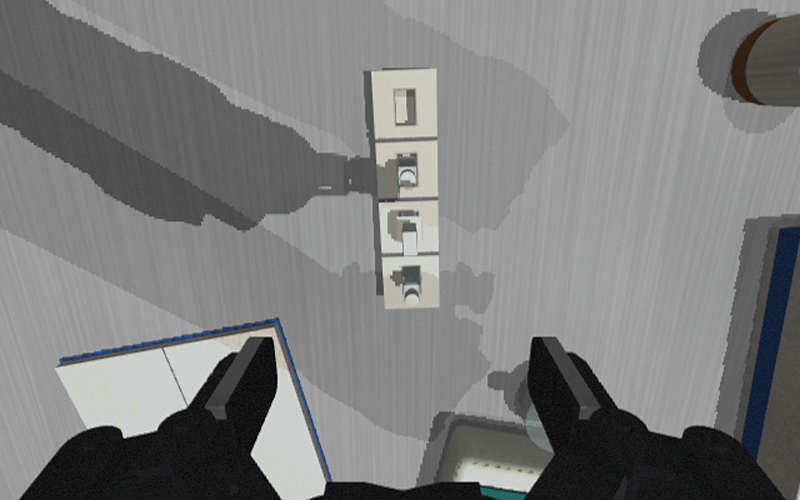

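The wrist view shows the rack at (370–440, 68–308), with the empty pocket at the top. The wide cell's tab is in the third pocket, around (410,240). I enlarge that area.

Run:
```python
from h import *
im=cv2.imread("pics/w1.png")[50:250,285:365]
cv2.imwrite("pics/w1c.png",cv2.rotate(cv2.resize(im,None,fx=4,fy=4,interpolation=cv2.INTER_CUBIC),cv2.ROTATE_90_COUNTERCLOCKWISE))
```

```text
(no output)
```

View pics/w1c.png

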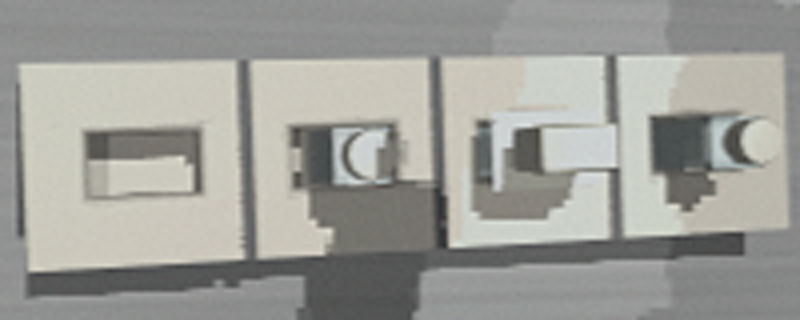

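Run:
```python
from h import *
f="pics/w1.png"
A=lambda a,b:(285+(320-b)/4-.4,50+a/4-.4)
def yaw(p,q): d=p-q; return np.degrees(np.arctan2(-d[0],d[1]))
r=[ray(f,*A(*p),.024) for p in [(20,65),(783,55),(790,232),(28,270)]]
print(np.round(r,4)); c=np.mean(r,0); yw=(yaw(r[0],r[1])+yaw(r[3],r[2]))/2; print("rack",c,yw,yaw(r[0],r[1]),yaw(r[3],r[2]))
print("pocket3",c+R.from_euler('z',yw,degrees=True).apply([0,-.0225,0]))
t=[ray(f,*A(*p),.066) for p in [(540,125),(618,122),(620,172),(540,172)]]
print(np.round(t,4),"tab",np.mean(t,0),yaw(t[0],t[1]),yaw(t[3],t[2]))
e=[ray(f,*A(*p),.024) for p in [(85,130),(200,128),(203,197),(86,200)]]
print("empty",np.mean(e,0), c+R.from_euler('z',yw,degrees=True).apply([0,.0675,0]))
```

```text
[[ 0.5124 -0.1896  0.024 ]
 [ 0.5189 -0.3755  0.024 ]
 [ 0.4724 -0.3774  0.024 ]
 [ 0.4672 -0.191   0.024 ]]
rack [ 0.49270307 -0.28336957  0.024     ] 1.8023289532194986 2.0085216034013658 1.5961363030376312
pocket3 [ 0.49341072 -0.30585844  0.024     ]
[[ 0.4987 -0.2963  0.066 ]
 [ 0.4995 -0.3143  0.066 ]
 [ 0.4885 -0.3147  0.066 ]
 [ 0.4885 -0.2963  0.066 ]] tab [ 0.49381568 -0.30541706  0.066     ] 2.5280601306989356 -0.19672680643420554
empty [ 0.49058638 -0.21556243  0.024     ] [ 0.4905801  -0.21590297  0.024     ]
```

Run:
```python
from h import *
plan(.4936,-.3056,.056,91.8,8,3,.2)
```

```text
dyaw 1.9
[[0.2, -0.19, 0.06, 2.04, 0, 0, np.float64(-0.62)], [0.2, -0.19, 0.05, 2.04, 0, 0, np.float64(-0.62)], [0.2, -0.19, 0.05, 2.04, 0, 0, np.float64(-0.62)], [0.2, -0.19, 0.05, 2.04, 0, 0, 0], [0.2, -0.19, 0.05, 2.04, 0, 0, 0], [0.2, -0.19, 0.05, 2.04, 0, 0, 0], [0.2, -0.19, 0.05, 2.04, 0, 0, 0], [0.2, -0.19, 0.05, 2.04, 0, 0, 0]]
```

>>> arm_command(
  increments=[
    [0.2,-0.4,0.12,3.0,0,0,-0.62],
    [0.2,-0.4,0.1,3.0,0,0,-0.62],
    [0.2,-0.4,0.1,3.0,0,0,-0.62],
    [0.2,-0.32,0.1,2.5,0,0,0],
    [0.2,0,0,2.0,0,0,0],
    [0.2,0,0,1.5,0,0,0],
    [0.2,0,0,1.24,0,0,0],
    [0.2,0,0,0,0,0,0],
    [0.2,0,0,0,0,0,0],
  ],
)

```text
time: 3.7
ee_pos: [0.494, -0.3049, 0.0588]
tcp_rot: [180.0, 0.0, 91.9]
wrist_force: [0.1, 0.7, 0.8]
opening: 0.0344
```

Run:
```python
from h import *
snap("wrist","pics/w2.png"); im=cv2.imread("pics/w2.png")[150:400,170:490]
cv2.imwrite("pics/w2c.png",cv2.resize(im,None,fx=2.4,fy=2.4,interpolation=cv2.INTER_CUBIC))
print(bot.get_obs()['ee_pos'])
```

```text
[ 0.49412461 -0.30500174  0.05895336]
```

View pics/w2c.png

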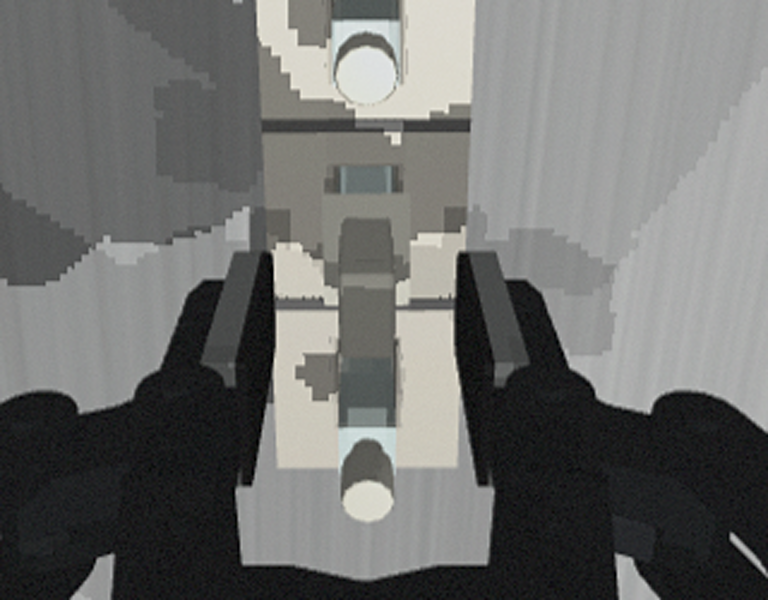

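The tab sits centred between the fingers. I go 3 mm deeper and close.

>>> arm_command(
  increments=[
    [0.2,0,0,0.3,0,0,0],
    [0.7,0,0,0,0,0,0],
    [1,0,0,0,0,0,0],
    [1,0,0,0,0,0,0],
    [1,0,0,0,0,0,0],
    [1,0,0,0,0,0,0],
  ],
  grip_force=60,
)

```text
time: 4.5
ee_pos: [0.4939, -0.3049, 0.0553]
tcp_rot: [180.0, 0.0, 91.9]
wrist_force: [0.5, -0.7, 2.0]
opening: 0.0082
```

>>> arm_command(
  increments=[
    [1,0,0,-0.5,0,0,0],
    [1,0,0,-1.5,0,0,0],
    [1,0,0,-2.5,0,0,0],
    [1,0,0,-3,0,0,0],
    [1,0,0,-2.5,0,0,0],
    [1,0,0,0,0,0,0],
  ],
)

```text
time: 5.25
ee_pos: [0.4947, -0.3054, 0.1581]
tcp_rot: [179.8, 0.1, 91.9]
wrist_force: [-0.5, -0.2, -0.7]
opening: 0.0079
```

Run:
```python
from h import *
o=bot.get_obs(); print(o['ee_pos'],o['tcp_rot'],o['wrist_force'],o['opening'])
plan(.607,.04,.17,95.7,14)
```

```text
[ 0.49466506 -0.30536542  0.15806335] [1.79794640e+02 1.37123604e-01 9.19062751e+01] [-0.49199609 -0.22744967 -0.69592974] 0.007858505602174971
dyaw 3.8
[[-1, 2.44, 0.88, -0.09, 0, 0, np.float64(-0.27)], [-1, 2.43, 0.9, -0.09, 0, 0, np.float64(-0.27)], [-1, 2.43, 0.91, -0.09, 0, 0, np.float64(-0.27)], [-1, 2.43, 0.92, -0.09, 0, 0, np.float64(-0.27)], [-1, 2.42, 0.93, -0.09, 0, 0, np.float64(-0.27)], [-1, 2.42, 0.94, -0.09, 0, 0, np.float64(-0.27)], [-1, 2.41, 0.95, -0.09, 0, 0, np.float64(-0.27)], [-1, 2.41, 0.96, -0.09, 0, 0, np.float64(-0.27)], [-1, 2.4, 0.98, -0.09, 0, 0, np.float64(-0.27)], [-1, 2.4, 0.99, -0.09, 0, 0, np.float64(-0.27)]]
[[-1, 2.39, 1.0, -0.09, 0, 0, np.float64(-0.27)], [-1, 2.39, 1.01, -0.09, 0, 0, np.float64(-0.27)], [-1, 2.38, 1.02, -0.09, 0, 0, np.float64(-0.27)], [-1, 2.38, 1.03, -0.09, 0, 0, np.float64(-0.27)]]
```

>>> arm_command(
  increments=[
    [1,2.44,0.88,-0.12,0,0,-0.27],
    [1,3.43,1.3,-0.1,0,0,-0.4],
    [1,3.43,1.3,-0.1,0,0,-0.4],
    [1,3.43,1.3,-0.1,0,0,-0.4],
    [1,3.42,1.3,-0.1,0,0,-0.4],
    [1,3.42,1.3,-0.1,0,0,-0.4],
    [1,3.41,1.3,-0.1,0,0,-0.4],
    [1,3.41,1.3,-0.1,0,0,-0.4],
    [1,3.4,1.34,-0.1,0,0,-0.4],
    [1,2.4,1.0,-0.1,0,0,-0.3],
  ],
)

```text
time: 6.5
ee_pos: [0.5965, 0.0257, 0.1644]
tcp_rot: [-179.9, -0.0, 95.7]
wrist_force: [0.9, 0.2, -0.7]
opening: 0.0079
```

>>> arm_command(
  increments=[
    [1,1.5,0.6,-0.1,0,0,-0.05],
    [1,0,0,0,0,0,0],
    [1,0,0,0,0,0,0],
  ],
)

```text
time: 6.88
ee_pos: [0.6008, 0.0389, 0.1661]
tcp_rot: [-180.0, 0.0, 95.7]
wrist_force: [-0.7, 0.1, 0.1]
opening: 0.0081
```

Run:
```python
from h import *
o=bot.get_obs(); print(o['time'],o['ee_pos'],o['tcp_rot'],o['wrist_force'],o['opening'])
c=snap("wrist","pics/w3.png"); print(c['origin'],c['attitude']); print(proj("pics/w3.png",np.array([.613,.1038,.0595])))
im=cv2.imread("pics/w3.png")[80:380,120:520]
cv2.imwrite("pics/w3c.png",cv2.resize(im,None,fx=2,fy=2,interpolation=cv2.INTER_CUBIC))
```

```text
6.875 [0.60083803 0.03893542 0.1661257 ] [-1.79976687e+02  1.39115385e-02  9.56978077e+01] [-0.67685321  0.08607762  0.11205771] 0.008143984100987808
[0.59201816 0.12281588 0.3091216 ] [-19.01194908   0.02116061   5.59957936]
(np.float64(349.59831148239755), np.float64(108.72776690015141))
```

View pics/w3c.png

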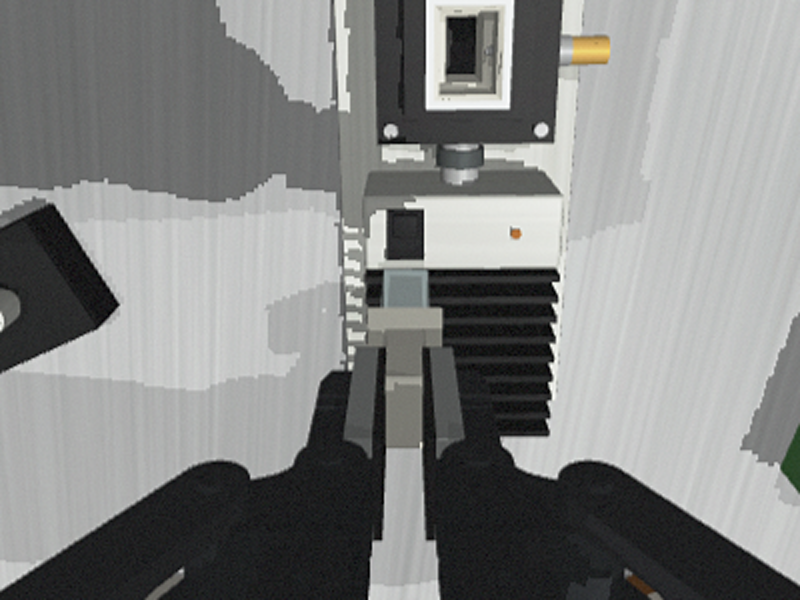

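The cell hangs upright between the pads, with its tab at about (405,410). The well is at about (470,55). I take an enlarged crop of the well and of the cell.

Run:
```python
from h import *
im=cv2.imread("pics/w3.png")
a=cv2.resize(im[50:155,295:415],None,fx=5,fy=5,interpolation=cv2.INTER_CUBIC)
cv2.imwrite("pics/w3d.png",a)
```

```text
(no output)
```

View pics/w3d.png

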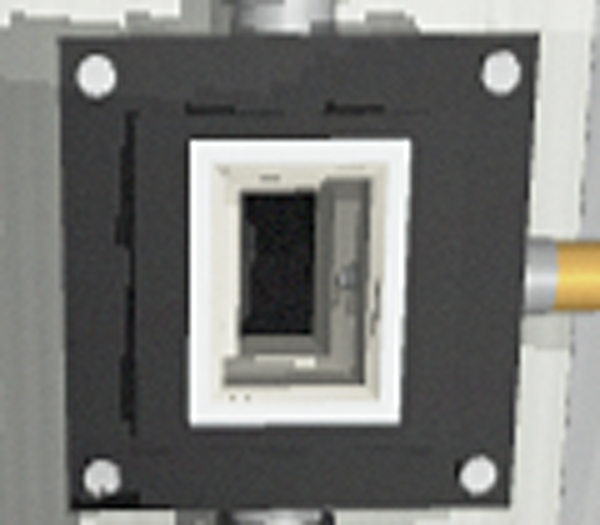

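Run:
```python
from h import *
f="pics/w3.png"
A=lambda a,b:(295+a/5-.4,50+b/5-.4)
C=lambda a,b:(120+a/2-.25,80+b/2-.25)
def q(pts,z,T,n):
    r=np.array([ray(f,*T(*p),z) for p in pts]); e=(r[1]+r[2]-r[0]-r[3])/2; s=(r[0]+r[1]-r[2]-r[3])/2
    print(n,r.mean(0).round(4),"w",np.linalg.norm(e).round(4),"l",np.linalg.norm(s).round(4),"yaw",np.degrees(np.arctan2(e[1],e[0])).round(2),np.degrees(np.arctan2(-s[0],s[1])).round(2))
q([(190,140),(411,140),(401,423),(190,425)],.0595,A,"ring")
q([(212,163),(388,163),(380,400),(212,400)],.0595,A,"chamfer")
q([(58,38),(540,35),(510,506),(72,508)],.0545,A,"ledge")
q([(96,75),(502,72),(478,474),(102,476)],.0545,A,"screws")
q([(386,378),(422,378),(422,445),(386,445)],.176,C,"tabtop")
q([(367,310),(442,310),(442,333),(367,333)],.15,C,"collar")
```

```text
ring [0.6159 0.1054 0.0595] w 0.0294 l 0.0376 yaw 5.87 6.27
chamfer [0.6159 0.1056 0.0595] w 0.0234 l 0.0313 yaw 5.6 6.31
ledge [0.6159 0.1056 0.0545] w 0.0638 l 0.0633 yaw 5.9 6.28
screws [0.6159 0.1056 0.0545] w 0.0542 l 0.054 yaw 5.95 5.95
tabtop [0.6004 0.0376 0.176 ] w 0.0078 l 0.0167 yaw 5.61 5.61
collar [0.5996 0.0466 0.15  ] w 0.0185 l 0.0062 yaw 5.61 5.62
```

The well comes out at (0.6159, 0.1056) with yaw 6.0°, and the ring, ledge and screws all agree. The cell sits about 0.8 mm toward −y in the hand. I move above the well.

Run:
```python
from h import *
plan(.6158,.1064,.125,96.0,6,g=1)
```

```text
dyaw 0.3
[[1, 1.1, 0.36, 0.69, 0, 0, np.float64(-0.05)], [1, 1.1, 0.36, 0.69, 0, 0, np.float64(-0.05)], [1, 1.1, 0.36, 0.69, 0, 0, np.float64(-0.05)], [1, 1.1, 0.36, 0.69, 0, 0, np.float64(-0.05)], [1, 1.1, 0.36, 0.69, 0, 0, np.float64(-0.05)], [1, 1.1, 0.36, 0.69, 0, 0, np.float64(-0.05)]]
```

>>> arm_command(
  increments=[
    [1,1.1,0.36,0.3,0,0,-0.05],
    [1,1.1,0.36,0.3,0,0,-0.05],
    [1,1.1,0.36,0.6,0,0,-0.05],
    [1,1.1,0.36,0.9,0,0,-0.05],
    [1,1.1,0.36,1.0,0,0,-0.05],
    [1,1.1,0.36,1.0,0,0,-0.05],
    [1,0,0,0,0,0,0],
    [1,0,0,0,0,0,0],
  ],
)

```text
time: 7.92
ee_pos: [0.6158, 0.1075, 0.1255]
tcp_rot: [180.0, 0.0, 96.0]
wrist_force: [0.4, -0.3, 0.4]
opening: 0.0079
```

Run:
```python
from h import *
a=[]
for i in range(4):
    c=snap("scene","pics/s%d.png"%i); o=bot.get_obs(); a.append(np.r_[o['ee_pos'],o['tcp_rot'],o['wrist_force']])
print(np.array(a).round(4))
im=cv2.imread("pics/s3.png")[170:290,285:445]
cv2.imwrite("pics/s3c.png",cv2.resize(im,None,fx=5,fy=5,interpolation=cv2.INTER_CUBIC))
```

```text
[[ 6.160000e-01  1.073000e-01  1.257000e-01  1.799684e+02  5.000000e-03
   9.601640e+01  9.700000e-02 -5.042000e-01  9.420000e-02]
 [ 6.160000e-01  1.072000e-01  1.258000e-01  1.799557e+02  3.500000e-03
   9.600690e+01 -3.484000e-01 -8.719000e-01  1.808000e-01]
 [ 6.160000e-01  1.072000e-01  1.258000e-01  1.799566e+02  8.000000e-04
   9.599980e+01  3.897000e-01 -9.204000e-01 -5.923000e-01]
 [ 6.160000e-01  1.072000e-01  1.258000e-01  1.799593e+02 -0.000000e+00
   9.600210e+01  5.701000e-01  2.029000e-01 -1.458000e-01]]
```

View pics/s3c.png

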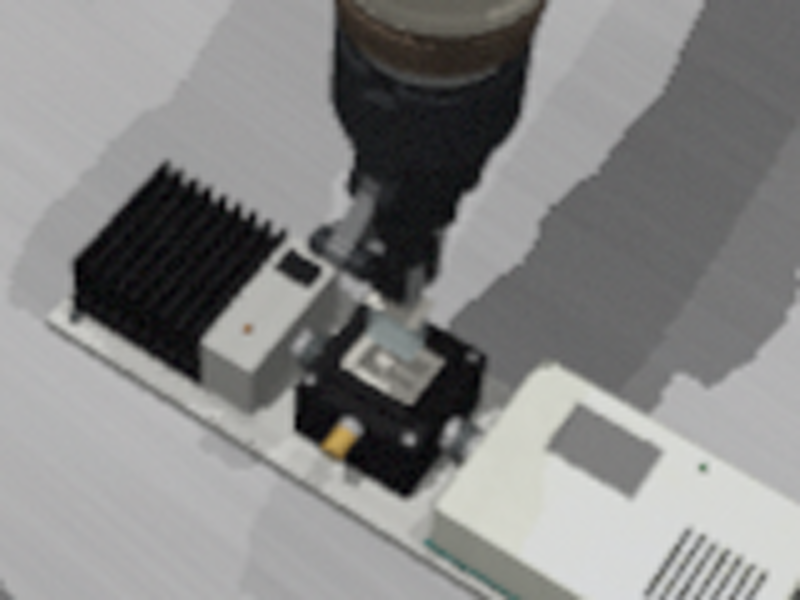

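The scene view shows the cell hanging over the well, with no contact. I descend to the top of the funnel.

>>> arm_command(
  increments=[
    [1,-0.08,0,0.3,0,0,0],
    [1,0,0,0.6,0,0,0],
    [1,0,0,0.6,0,0,0],
    [1,0,0,0.6,0,0,0],
    [1,0,0,0.5,0,0,0],
    [1,0,0,0.4,0,0,0],
    [1,0,0,0.2,0,0,0],
    [1,0,0,0,0,0,0],
  ],
)

```text
time: 9.12
ee_pos: [0.6159, 0.1067, 0.0932]
tcp_rot: [-180.0, 0.0, 96.0]
wrist_force: [0.3, 0.2, -0.7]
opening: 0.0077
```

>>> arm_command(
  increments=[
    [1,0,0,0.2,0,0,0],
    [1,0,0,0.2,0,0,0],
    [1,0,0,0.2,0,0,0],
    [1,0,0,0,0,0,0],
  ],
)

```text
time: 9.62
ee_pos: [0.6158, 0.1068, 0.0871]
tcp_rot: [-180.0, 0.0, 96.0]
wrist_force: [-0.4, -0.4, -0.1]
opening: 0.0081
```

>>> arm_command(
  increments=[
    [1,0,0,0.2,0,0,0],
    [1,0,0,0.2,0,0,0],
    [1,0,0,0.2,0,0,0],
    [1,0,0,0.2,0,0,0],
    [1,0,0,0,0,0,0],
  ],
)

```text
time: 10.25
ee_pos: [0.6158, 0.1067, 0.079]
tcp_rot: [-180.0, 0.0, 96.0]
wrist_force: [-0.1, -0.1, -0.0]
opening: 0.008
```

>>> arm_command(
  increments=[
    [1,0,0,0.2,0,0,0],
    [1,0,0,0.2,0,0,0],
    [1,0,0,0.2,0,0,0],
    [1,0,0,0.2,0,0,0],
    [1,0,0,0,0,0,0],
  ],
)

```text
time: 10.88
ee_pos: [0.6158, 0.1068, 0.071]
tcp_rot: [-180.0, 0.0, 96.0]
wrist_force: [-0.5, -0.4, 0.1]
opening: 0.0077
```

>>> arm_command(
  increments=[
    [1,0,0,0.15,0,0,0],
    [1,0,0,0.15,0,0,0],
    [1,0,0,0.1,0,0,0],
    [1,0,0,0,0,0,0],
  ],
)

```text
time: 11.38
ee_pos: [0.6158, 0.1067, 0.0672]
tcp_rot: [-180.0, 0.0, 96.0]
wrist_force: [-0.3, -0.0, 0.3]
opening: 0.008
```

>>> arm_command(
  increments=[
    [1,0,0,0.1,0,0,0],
    [1,0,0,0,0,0,0],
  ],
)

```text
time: 11.62
ee_pos: [0.6159, 0.1067, 0.0662]
tcp_rot: [-180.0, 0.0, 96.0]
wrist_force: [-0.4, 0.4, 0.2]
opening: 0.0079
```

>>> arm_command(
  increments=[
    [1,0,0,0.05,0,0,0],
    [1,0,0,0,0,0,0],
  ],
)

```text
time: 11.88
ee_pos: [0.6159, 0.1068, 0.0657]
tcp_rot: [-180.0, 0.0, 96.0]
wrist_force: [-0.2, 0.5, -1.1]
opening: 0.0081
```

>>> arm_command(
  increments=[
    [1,0,0,0.05,0,0,0],
    [1,0,0,0,0,0,0],
  ],
)

```text
time: 12.12
ee_pos: [0.6158, 0.1068, 0.0653]
tcp_rot: [-180.0, -0.0, 96.0]
wrist_force: [-0.8, -0.9, 0.2]
opening: 0.0076
```

>>> arm_command(
  increments=[
    [1,0,0,0.05,0,0,0],
    [1,0,0,0,0,0,0],
  ],
)

```text
time: 12.38
ee_pos: [0.6156, 0.1067, 0.0649]
tcp_rot: [-180.0, -0.0, 96.0]
wrist_force: [-4.4, -1.0, 2.5]
opening: 0.0081
```

Contact with the ball has started. I continue in 0.3–0.5 mm steps.

>>> arm_command(
  increments=[
    [1,0,0,0.05,0,0,0],
    [1,0,0,0,0,0,0],
  ],
)

```text
time: 12.62
ee_pos: [0.6155, 0.1067, 0.0645]
tcp_rot: [-180.0, 0.0, 96.0]
wrist_force: [-6.0, -1.3, 5.7]
opening: 0.0077
```

>>> arm_command(
  increments=[
    [1,0,0,0.04,0,0,0],
    [1,0,0,0,0,0,0],
  ],
)

```text
time: 12.88
ee_pos: [0.6155, 0.1067, 0.0644]
tcp_rot: [-180.0, -0.0, 96.0]
wrist_force: [-6.0, -1.0, 6.6]
opening: 0.0081
```

>>> arm_command(
  increments=[
    [1,0,0,0.04,0,0,0],
    [1,0,0,0,0,0,0],
  ],
)

```text
time: 13.12
ee_pos: [0.6154, 0.1067, 0.0642]
tcp_rot: [-180.0, -0.0, 96.0]
wrist_force: [-7.1, -0.7, 7.6]
opening: 0.008
```

>>> arm_command(
  increments=[
    [1,0,0,0.05,0,0,0],
    [1,0,0,0,0,0,0],
  ],
)

```text
time: 13.38
ee_pos: [0.6154, 0.1067, 0.0638]
tcp_rot: [-180.0, -0.0, 96.0]
wrist_force: [-5.7, 0.2, 1.9]
opening: 0.0082
```

>>> arm_command(
  increments=[
    [1,0,0,0.05,0,0,0],
    [1,0,0,0,0,0,0],
  ],
)

```text
time: 13.62
ee_pos: [0.6153, 0.1068, 0.0633]
tcp_rot: [-180.0, -0.0, 96.0]
wrist_force: [-8.9, -1.2, 10.9]
opening: 0.0078
```

>>> arm_command(
  increments=[
    [1,0,0,0.05,0,0,0],
    [1,0,0,0,0,0,0],
  ],
)

```text
time: 13.88
ee_pos: [0.6153, 0.1067, 0.063]
tcp_rot: [-180.0, -0.0, 96.0]
wrist_force: [-5.0, -0.4, 6.2]
opening: 0.0083
```

>>> arm_command(
  increments=[
    [1,0,0,0.04,0,0,0],
    [1,0,0,0,0,0,0],
  ],
)

```text
time: 14.12
ee_pos: [0.6155, 0.1067, 0.0613]
tcp_rot: [-180.0, -0.0, 96.0]
wrist_force: [-2.1, 0.2, -3.0]
opening: 0.0076
```

>>> arm_command(
  increments=[
    [1,0,0,0.04,0,0,0],
    [1,0,0,0,0,0,0],
  ],
)

```text
time: 14.38
ee_pos: [0.6158, 0.1067, 0.0613]
tcp_rot: [-180.0, 0.0, 96.0]
wrist_force: [-4.5, -0.6, 3.7]
opening: 0.008
```

>>> arm_command(
  increments=[
    [1,0,0,0.04,0,0,0],
    [1,0,0,0,0,0,0],
  ],
)

```text
time: 14.62
ee_pos: [0.6159, 0.1067, 0.0612]
tcp_rot: [180.0, -0.0, 96.0]
wrist_force: [-4.8, -1.0, 5.7]
opening: 0.0077
```

The TCP dropped 1.7 mm to exactly the expected home height and the force fell, which is the click. I press lightly to confirm the floor is stiff.

>>> arm_command(
  increments=[
    [1,0,0,0.05,0,0,0],
    [1,0,0,0,0,0,0],
  ],
)

```text
time: 14.88
ee_pos: [0.616, 0.1068, 0.0612]
tcp_rot: [180.0, -0.0, 96.0]
wrist_force: [-6.8, -0.1, 8.5]
opening: 0.0079
```

>>> arm_command(
  increments=[
    [1,0,0,0.05,0,0,0],
    [1,0,0,0,0,0,0],
  ],
)

```text
time: 15.12
ee_pos: [0.6162, 0.1068, 0.0611]
tcp_rot: [179.9, -0.0, 96.0]
wrist_force: [-7.3, -1.4, 11.6]
opening: 0.0077
```

The floor is stiff. I relieve the push, open part way and lift straight up.

>>> arm_command(
  increments=[
    [1,0,0,-0.15,0,0,0],
    [0.3,0,0,0,0,0,0],
    [0.3,0,0,0,0,0,0],
    [0.3,0,0,0,0,0,0],
    [0.3,0,0,-0.5,0,0,0],
    [0.3,0,0,-2,0,0,0],
    [0.3,0,0,-3,0,0,0],
    [0.3,0,0,-3,0,0,0],
    [0.3,0,0,-2,0,0,0],
    [0.3,0,0,0,0,0,0],
  ],
)

```text
time: 16.38
ee_pos: [0.6168, 0.1069, 0.1683]
tcp_rot: [179.8, -0.0, 96.0]
wrist_force: [-0.5, -1.2, -0.5]
opening: 0.03
```

Run:
```python
from h import *
o=bot.get_obs(); print(o['time'],o['ee_pos'],o['tcp_rot'],o['wrist_force'],o['opening'])
# viewing pose: TCP 8 cm back (-y) of the well/cover midway so both are seen
plan(.52,.01,.19,96+27-0,9,g=-0.2)
print(proj("pics/w3.png",np.array([[.432,-.02,.044],[.616,.105,.07]])))
```

```text
16.375 [0.61678652 0.10690484 0.16827451] [ 1.79801499e+02 -1.23622470e-02  9.60276614e+01] [-0.51459545 -1.15452272 -0.46625263] 0.02995162716350672
dyaw 27.0
[[-0.2, -0.96, -1.18, -0.24, 0, 0, np.float64(-3.0)], [-0.2, -0.89, -1.23, -0.24, 0, 0, np.float64(-3.0)], [-0.2, -0.83, -1.28, -0.24, 0, 0, np.float64(-3.0)], [-0.2, -0.76, -1.32, -0.24, 0, 0, np.float64(-3.0)], [-0.2, -0.69, -1.36, -0.24, 0, 0, np.float64(-3.0)], [-0.2, -0.62, -1.39, -0.24, 0, 0, np.float64(-3.0)], [-0.2, -0.55, -1.42, -0.24, 0, 0, np.float64(-3.0)], [-0.2, -0.47, -1.45, -0.24, 0, 0, np.float64(-3.0)], [-0.2, -0.39, -1.47, -0.24, 0, 0, np.float64(-3.0)]]
(array([110.65298936, 355.56880898]), array([239.30676728, 108.69750642]))
```

>>> arm_command(
  increments=[
    [-0.2,-0.96,-1.18,-0.24,0,0,-3.0],
    [-0.2,-0.89,-1.23,-0.24,0,0,-3.0],
    [-0.2,-0.83,-1.28,-0.24,0,0,-3.0],
    [-0.2,-0.76,-1.32,-0.24,0,0,-3.0],
    [-0.2,-0.69,-1.36,-0.24,0,0,-3.0],
    [-0.2,-0.62,-1.39,-0.24,0,0,-3.0],
    [-0.2,-0.55,-1.42,-0.24,0,0,-3.0],
    [-0.2,-0.47,-1.45,-0.24,0,0,-3.0],
    [-0.2,-0.39,-1.47,-0.24,0,0,-3.0],
    [-0.2,0,0,0,0,0,0],
  ],
)

```text
time: 17.62
ee_pos: [0.5186, 0.0094, 0.1873]
tcp_rot: [-180.0, -0.0, 123.0]
wrist_force: [0.2, 0.9, -0.7]
opening: 0.0512
```

Run:
```python
from h import *
o=bot.get_obs(); print(o['ee_pos'],o['tcp_rot'])
c=snap("wrist","pics/w4.png"); print(c['origin'],c['attitude']); print(proj("pics/w4.png",np.array([[.432,-.02,.044],[.616,.105,.07]])))
im=cv2.imread("pics/w4.png")[:300,120:560]
cv2.imwrite("pics/w4c.png",cv2.resize(im,(800,545),interpolation=cv2.INTER_CUBIC))
```

```text
[0.5185593  0.00941937 0.18729234] [-1.79976946e+02 -1.26721563e-02  1.22957158e+02]
[0.47236828 0.08016187 0.33036053] [-1.89902765e+01  9.10762349e-03  3.28613889e+01]
(array([213.75916288, 501.88404676]), array([156.82773581, 157.48800179]))
```

View pics/w4c.png

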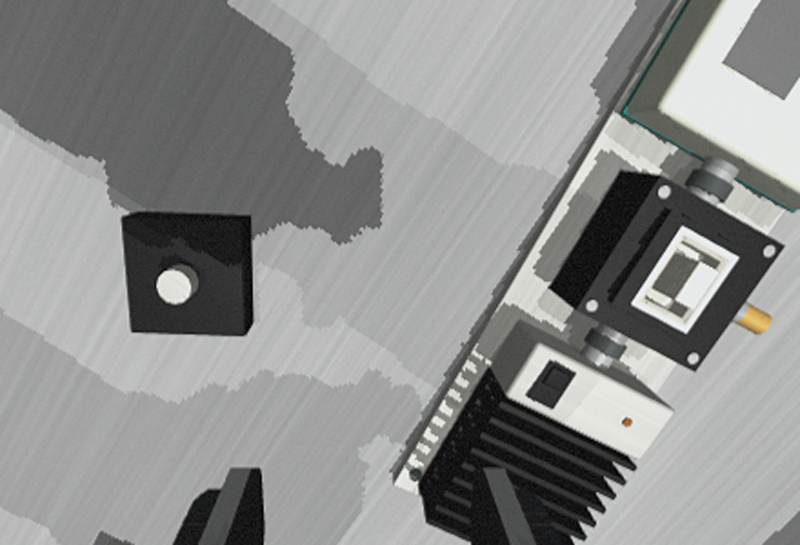

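The cell stands in the well at about (685,275). The knob top is at (174,286) and the cover is nearly square to the image. I enlarge both, with the blacks brightened.

Run:
```python
from h import *
im=cv2.imread("pics/w4.png")
g=(255*(im/255.)**.45).astype(np.uint8)
a=cv2.resize(g[110:190,180:265],None,fx=4.7,fy=4.7,interpolation=cv2.INTER_CUBIC)
b=cv2.resize(im[110:190,460:545],None,fx=4.7,fy=4.7,interpolation=cv2.INTER_CUBIC)
cv2.imwrite("pics/w4d.png",np.hstack([a,b])); print(a.shape)
```

```text
(376, 400, 3)
```

View pics/w4d.png

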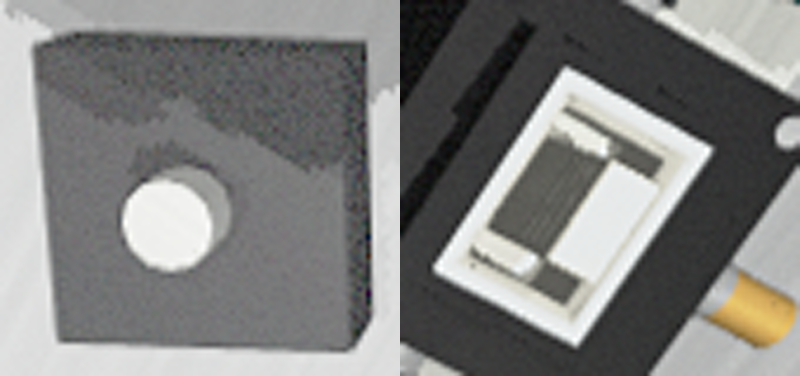

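Run:
```python
from h import *
f="pics/w4.png"
A=lambda a,b:(180+a/4.7-.4,110+b/4.7-.4)
B=lambda a,b:(460+(a-400)/4.7-.4,110+b/4.7-.4)
k=ray(f,*A(167,225),.044); print("knob",k)
tl,bl,br=[ray(f,*A(*p),.026) for p in [(34,46),(58,340),(350,350)]]
ang=lambda d:np.degrees(np.arctan2(d[1],d[0]))
print("left",ang(tl-bl),np.linalg.norm(tl-bl),"bottom",ang(br-bl),np.linalg.norm(br-bl),"diag centre",(tl+br)/2)
r=[ray(f,*B(*p),.0595) for p in [(567,67),(714,150),(580,347),(433,270)]]; print("ring",np.mean(r,0))
t=[ray(f,*B(*p),.072) for p in [(608,158),(658,178),(602,276),(551,256)]]; print("tab top",np.mean(t,0),np.linalg.norm(t[0]-t[1]),np.linalg.norm(t[1]-t[2]))
plan(k[0],k[1],.10,123.0,6,g=-0.2)
```

```text
knob [ 0.43319044 -0.01986935  0.044     ]
left 120.56282263597689 0.054737651154282176 bottom 30.814572564362003 0.05522627319837977 diag centre [ 0.43339033 -0.01942736  0.026     ]
ring [0.61658348 0.1054773  0.0595    ]
tab top [0.61483617 0.10620963 0.072     ] 0.00887167367636588 0.016824620895502178
dyaw 0.1
[[-0.2, 0.36, -1.47, 1.45, 0, 0, np.float64(-0.01)], [-0.2, 0.36, -1.47, 1.45, 0, 0, np.float64(-0.01)], [-0.2, 0.36, -1.47, 1.45, 0, 0, np.float64(-0.01)], [-0.2, 0.36, -1.47, 1.45, 0, 0, np.float64(-0.01)], [-0.2, 0.36, -1.47, 1.45, 0, 0, np.float64(-0.01)], [-0.2, 0.36, -1.47, 1.45, 0, 0, np.float64(-0.01)]]
```

>>> arm_command(
  increments=[
    [-0.2,0.36,-1.47,1.5,0,0,0.4],
    [-0.2,0.36,-1.47,1.5,0,0,0.4],
    [-0.2,0.36,-1.47,1.5,0,0,0.4],
    [-0.2,0.36,-1.47,1.5,0,0,0.4],
    [-0.2,0.36,-1.47,1.5,0,0,0.4],
    [-0.2,0.36,-1.47,1.5,0,0,0.3],
    [-0.2,0,0,1.5,0,0,0],
    [-0.2,0,0,1,0,0,0],
    [-0.2,0,0,0,0,0,0],
  ],
)

```text
time: 18.8
ee_pos: [0.4328, -0.0184, 0.0721]
tcp_rot: [-179.9, -0.0, 120.7]
wrist_force: [-0.4, 0.0, -0.2]
opening: 0.0515
```

Run:
```python
from h import *
bot.camera("top")
o=bot.get_obs(); print(o['ee_pos'],o['tcp_rot'],o['opening'])
plan(.4333,-.0197,.031,120.7,6,g=-0.2)
```

```text
[ 0.43310419 -0.01844066  0.07270207] [-1.79979328e+02 -1.52072108e-02  1.20733816e+02] 0.05130062649210865
dyaw -0.0
[[-0.2, -0.02, -0.01, 0.7, 0, 0, np.float64(0.01)], [-0.2, -0.02, -0.01, 0.7, 0, 0, np.float64(0.01)], [-0.2, -0.02, -0.01, 0.7, 0, 0, np.float64(0.01)], [-0.2, -0.02, -0.01, 0.7, 0, 0, np.float64(0.01)], [-0.2, -0.02, -0.01, 0.7, 0, 0, np.float64(0.01)], [-0.2, -0.02, -0.01, 0.7, 0, 0, np.float64(0.01)]]
```

>>> arm_command(
  increments=[
    [-0.2,-0.12,-0.05,1.2,0,0,0],
    [-0.2,0,0,1.2,0,0,0],
    [-0.2,0,0,1.0,0,0,0],
    [-0.2,0,0,0.6,0,0,0],
    [-0.2,0,0,0,0,0,0],
  ],
)

```text
time: 19.48
ee_pos: [0.4327, -0.0199, 0.0324]
tcp_rot: [-180.0, -0.0, 120.7]
wrist_force: [-0.7, 1.0, 0.3]
opening: 0.0512
```

>>> arm_command(
  increments=[
    [0.3,0,0,0,0,0,0],
    [1,0,0,0,0,0,0],
    [1,0,0,0,0,0,0],
    [1,0,0,0,0,0,0],
    [1,0,0,0,0,0,0],
    [1,0,0,0,0,0,0],
  ],
  grip_force=40,
)

```text
time: 20.23
ee_pos: [0.4333, -0.0199, 0.0334]
tcp_rot: [180.0, 0.0, 120.7]
wrist_force: [-0.8, 0.2, 5.1]
opening: 0.0134
```

>>> arm_command(
  increments=[
    [1,0,0,-0.5,0,0,0],
    [1,0,0,-1.5,0,0,0],
    [1,0,0,-3,0,0,0],
    [1,0,0,-3.5,0,0,0],
    [1,0,0,-2,0,0,0],
    [1,0,0,-0.5,0,0,0],
    [1,0,0,0,0,0,0],
  ],
)

```text
time: 21.1
ee_pos: [0.433, -0.0199, 0.1428]
tcp_rot: [180.0, -0.0, 120.7]
wrist_force: [0.2, 0.0, -0.6]
opening: 0.0137
```

Run:
```python
from h import *
o=bot.get_obs(); print(o['time'],o['ee_pos'],o['tcp_rot'],o['wrist_force'],o['opening'])
plan(.6161,.1055,.14,96.0,9,g=1)
```

```text
21.1 [ 0.43297309 -0.01990642  0.1428045 ] [ 1.79999248e+02 -7.61989990e-04  1.20727298e+02] [ 0.16689595  0.02719971 -0.58334296] 0.01373342980091181
dyaw -24.7
[[1, 0.16, 2.46, 0.03, 0, 0, np.float64(2.75)], [1, 0.28, 2.45, 0.03, 0, 0, np.float64(2.75)], [1, 0.39, 2.43, 0.03, 0, 0, np.float64(2.75)], [1, 0.51, 2.41, 0.03, 0, 0, np.float64(2.75)], [1, 0.62, 2.39, 0.03, 0, 0, np.float64(2.75)], [1, 0.74, 2.35, 0.03, 0, 0, np.float64(2.75)], [1, 0.85, 2.32, 0.03, 0, 0, np.float64(2.75)], [1, 0.96, 2.27, 0.03, 0, 0, np.float64(2.75)], [1, 1.07, 2.22, 0.03, 0, 0, np.float64(2.75)]]
```

>>> arm_command(
  increments=[
    [1,0.16,2.46,0.03,0,0,2.75],
    [1,0.28,2.45,0.03,0,0,2.75],
    [1,0.39,2.43,0.03,0,0,2.75],
    [1,0.51,2.41,0.03,0,0,2.75],
    [1,0.62,2.39,0.03,0,0,2.75],
    [1,0.74,2.35,0.03,0,0,2.75],
    [1,0.85,2.32,0.03,0,0,2.75],
    [1,0.96,2.27,0.03,0,0,2.75],
    [1,1.07,2.22,0.03,0,0,2.7],
    [1,0,0,0,0,0,0],
  ],
)

```text
time: 22.35
ee_pos: [0.6161, 0.1061, 0.1381]
tcp_rot: [-179.8, 0.0, 96.1]
wrist_force: [-1.0, 0.2, -1.0]
opening: 0.0136
```

Run:
```python
from h import *
c=snap("wrist","pics/w5.png")
o=bot.get_obs(); print(o['time'],o['ee_pos'],o['tcp_rot'],o['wrist_force'],o['opening'])
plan(.6161,.1055,.095,96.0,8,g=1)
```

```text
22.4 [0.61556147 0.1055956  0.13844647] [-1.79839507e+02  1.47863718e-02  9.60883141e+01] [ 0.68430629  0.297574   -1.4858291 ] 0.01355347499128702
dyaw -0.1
[[1, -0.0, 0.01, 0.54, 0, 0, np.float64(0.01)], [1, -0.0, 0.01, 0.54, 0, 0, np.float64(0.01)], [1, -0.0, 0.01, 0.54, 0, 0, np.float64(0.01)], [1, -0.0, 0.01, 0.54, 0, 0, np.float64(0.01)], [1, -0.0, 0.01, 0.54, 0, 0, np.float64(0.01)], [1, -0.0, 0.01, 0.54, 0, 0, np.float64(0.01)], [1, -0.0, 0.01, 0.54, 0, 0, np.float64(0.01)], [1, -0.0, 0.01, 0.54, 0, 0, np.float64(0.01)]]
```

>>> arm_command(
  increments=[
    [1,0,0.03,0.6,0,0,0],
    [1,0,0.02,0.8,0,0,0],
    [1,0,0,0.8,0,0,0],
    [1,0,0,0.8,0,0,0],
    [1,0,0,0.7,0,0,0],
    [1,0,0,0.5,0,0,0],
    [1,0,0,0,0,0,0],
    [1,0,0,0,0,0,0],
  ],
)

```text
time: 23.4
ee_pos: [0.6167, 0.1056, 0.0985]
tcp_rot: [180.0, -0.0, 96.0]
wrist_force: [-0.1, 0.7, -1.7]
opening: 0.014
```

>>> arm_command(
  increments=[
    [1,0,-0.05,0.2,0,0,0],
    [1,0,0,0.2,0,0,0],
    [1,0,0,0,0,0,0],
  ],
)

```text
time: 23.78
ee_pos: [0.6159, 0.1055, 0.094]
tcp_rot: [-180.0, -0.0, 96.0]
wrist_force: [0.3, 0.7, -1.0]
opening: 0.0141
```

>>> arm_command(
  increments=[
    [1,0,0,0.15,0,0,0],
    [1,0,0,0.15,0,0,0],
    [1,0,0,0,0,0,0],
  ],
)

```text
time: 24.15
ee_pos: [0.616, 0.1055, 0.091]
tcp_rot: [-180.0, 0.0, 96.0]
wrist_force: [0.0, -0.1, -0.5]
opening: 0.0135
```

>>> arm_command(
  increments=[
    [1,0,0,0.1,0,0,0],
    [1,0,0,0.05,0,0,0],
    [1,0,0,0,0,0,0],
  ],
)

```text
time: 24.52
ee_pos: [0.616, 0.1055, 0.0897]
tcp_rot: [-180.0, 0.0, 96.0]
wrist_force: [-0.2, 0.7, -1.0]
opening: 0.0136
```

The rim is now at about 56.3 mm, below the boss top, with no contact, so the cover is round the boss. I ease it onto the ledge.

>>> arm_command(
  increments=[
    [1,0,0,0.08,0,0,0],
    [1,0,0,0.05,0,0,0],
    [1,0,0,0,0,0,0],
  ],
)

```text
time: 24.9
ee_pos: [0.616, 0.1055, 0.0883]
tcp_rot: [-180.0, 0.0, 96.0]
wrist_force: [0.1, -0.3, -0.8]
opening: 0.0138
```

>>> arm_command(
  increments=[
    [1,0,0,0.05,0,0,0],
    [1,0,0,0.05,0,0,0],
    [1,0,0,0,0,0,0],
  ],
)

```text
time: 25.28
ee_pos: [0.6162, 0.1055, 0.0879]
tcp_rot: [180.0, -0.0, 96.0]
wrist_force: [-1.9, -0.6, 5.2]
opening: 0.0134
```

The cover landed at the predicted 87.9 mm with about 5 N. I release and lift.

>>> arm_command(
  increments=[
    [1,0,0,-0.05,0,0,0],
    [0.4,0,0,0,0,0,0],
    [0,0,0,0,0,0,0],
    [0,0,0,0,0,0,0],
    [0,0,0,-0.5,0,0,0],
    [0,0,0,-2,0,0,0],
    [0,0,0,-4,0,0,0],
    [0,0,0,-4,0,0,0],
    [0,-3,0,-3,0,0,0],
    [0,-3,0,0,0,0,0],
  ],
)

```text
time: 26.52
ee_pos: [0.6233, 0.0455, 0.2264]
tcp_rot: [179.7, 0.0, 96.1]
wrist_force: [0.2, 0.3, -0.1]
opening: 0.0429
```

>>> arm_command(
  increments=[
    [0,-3,0,0,0,0,0],
    [0,0,0,0,0,0,0],
  ],
)

```text
time: 26.78
ee_pos: [0.6256, 0.0143, 0.2232]
tcp_rot: [180.0, 0.0, 95.9]
wrist_force: [1.4, 0.8, -0.6]
opening: 0.0427
```

Run:
```python
from h import *
o=bot.get_obs(); print(o['time'],o['ee_pos'],o['wrist_force'],o['opening'])
snap("wrist","pics/w6.png"); snap("scene","pics/s6.png")
u,v=proj("pics/w6.png",np.array([.616,.1055,.0805])); print(u,v)
u0,v0=int(u)-60,max(int(v)-60,0); print(u0,v0)
g=lambda im:(255*(im/255.)**.5).astype(np.uint8)
a=cv2.resize(g(cv2.imread("pics/w6.png")[v0:v0+120,u0:u0+120]),(400,400),interpolation=cv2.INTER_CUBIC)
b=cv2.resize(g(cv2.imread("pics/s6.png")[185:285,310:410]),(400,400),interpolation=cv2.INTER_CUBIC)
cv2.imwrite("pics/f.png",np.hstack([a,b]))
```

```text
26.775 [0.62563844 0.01429484 0.22321878] [ 1.3823876   0.78119713 -0.55249226] 0.04273369303289103
321.8554409851837 65.86067550441243
261 5
```

View pics/f.png

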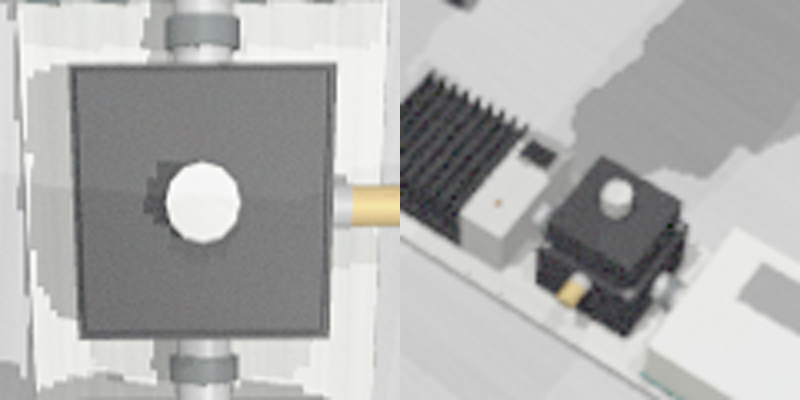

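The final view shows the cover square on the block with an even border, and the knob at (203,203). I check the numbers and hand in if they agree.

Run:
```python
from h import *
k=ray("pics/w6.png",261+203*.3-.4,5+203*.3-.4,.0985); t=[ray("pics/w6.png",261+a*.3-.4,5+b*.3-.4,.0805) for a,b in [(70,65),(336,64),(328,336),(82,338)]]
print("knob",k,"top centre",np.mean(t,0),np.linalg.norm(t[0]-t[1]),np.linalg.norm(t[1]-t[2]))
if np.hypot(*(k[:2]-[.616,.1055]))<.004: print(bot.job_done())
```

```text
knob [0.61575404 0.10524703 0.0985    ] top centre [0.61599018 0.1052178  0.0805    ] 0.057970330372626694 0.05749151906725723
the job is handed in; nothing more can be done
None
```

The wide cell is clicked in and fully home in the photometer's well, and the light cover rests flat on the block. I handed the job in at about 27 s; no verdict is reported.

- **Cell:** The push on the tool read at most about 11 N on the way in. Then the cell snapped down 1.7 mm to the predicted home height. A further light press of up to 12 N moved it only 0.2 mm, so it is on the floor. I could not read the ball joint, so the click is inferred from that snap and the drop in force.
- **Cover:** It touched the ledge at the predicted height with about 5 N. The last picture puts its knob within about 0.4 mm of the measured well centre, with the cover square to the block.
- **Disagreements:**
  - The finger opening read about 2 mm too small on both grasps.
  - A picture of the seated cell put its tab about 1.9 mm from the well's middle, near the 2 mm limit. Two things make me trust that less: tab sizes measured that way came out small, and the cell went in almost freely.
- **Other cells and glassware:** The arm stayed clear of them throughout, but I did not measure their positions again at the end.

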